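# Clear the jar off the vanity box and hold its lid half open

## Task

Take the glass jar off the lid of the hinged bamboo box and set it down upright, without dropping it, on the top bamboo tier beside the comb and tweezers. Then raise the box's lid by its dark wooden tab to 50 degrees from closed and finish while still holding it there with the gripper fingers, because it falls shut by itself. Leave the comb, the tweezers and the white pump dispenser where they are.

Things in the scene. Friction and masses are not known exactly. Their poses are not given: they have to be found in the camera images.
- box: Fixed bamboo box, 140 (x) by 180 (y) by 70 mm high without its lid; origin under its centre on the shelf, z up, -x is its front. Its 9 mm thick lid lies on top (lid top 79 mm above the shelf), hinged along the far (+x) upper rim; the hinge axis runs along the box's y.
- lid (a joint): Angle of the box lid in rad: 0 closed, grows as the front edge rises; 50 degrees = 0.873; stop at 1.8. No spring or stay and hardly any hinge friction: the lid (about 0.15 to 0.3 kg) falls shut when let go.
- lid_hinge (a point): Middle of the lid's hinge axis: in the box frame at x = +70, y = 0, z = 70 mm.
- lid_tab (a point): Grip point in the middle of the dark wooden tab on the lid's front edge, 170 mm from the hinge axis towards the box's -x and 5 mm above it when closed; moves with the lid. The tab is 20 mm wide along the box's y, 12 mm thick, and stands 45 mm out from the lid's front edge (grip point 30 mm out, 15 mm from the tab's end), with free air on both sides and below.
- jar_center (a point): Centre (half-way up) of the loose glass jar with a metal cap: cylinder 48 mm diameter, 60 mm high, about 0.13 kg, standing upright on the closed lid at the start.
- tiers: Fixed pair of stacked bamboo trays, 200 (x) by 240 (y) mm; origin under the centre on the shelf. The top tray's floor is 100 mm above the origin, with a rim 8 mm wide standing 8 mm above that floor. Comb and tweezers lie along x on its +y half; its -y half (centre at x = 0, y = -55 mm) is free for the jar.
- comb_center (a point): Centre of the loose black plastic comb, 150 by 28 by 5 mm, long along its x, lying flat on the top tray.
- tweezers_center (a point): Centre of the loose steel tweezers, 95 by 12 by 6 mm, long along x, lying on the top tray.
- pump_center (a point): Middle, 90 mm up, of the loose white pump dispenser standing at the right: 66 mm diameter, 176 mm high, spout reaching 47 mm out along its -x.
There are look-alikes about, which are no part of the job. There is more than one size of the part that bears jar_center; the job needs the smallest.

How it is judged (in metres and radians):
On the way:
1. the jar stands upright and released on the top tier while the lid is still closed (z of jar_center in the frame of tiers between 0.1265 and 0.1335 m and x of jar_center in the frame of tiers between -0.092 and 0.092 m and y of jar_center in the frame of tiers between -0.112 and 0.112 m and angle between jar_center's own z axis and vertical below 0.1 rad and contact force between jar and the fingers below 0.05 N and linear speed of jar below 0.03 m/s and value of joint lid below 0.1 rad), for 0.2 s.
At the end, for the whole second after the job is handed in: The lid stands still at 50 degrees, give or take 6, carried by the gripper fingers alone; the jar stands upright (within 6 degrees) on the floor of the top tier inside its rim; comb, tweezers and pump are within 20 mm of where they began (z of jar_center in the frame of tiers between 0.1265 and 0.1335 m and x of jar_center in the frame of tiers between -0.092 and 0.092 m and y of jar_center in the frame of tiers between -0.112 and 0.112 m and angle between jar_center's own z axis and vertical below 0.1 rad and contact force between jar and the fingers below 0.05 N and linear speed of jar below 0.03 m/s and value of joint lid between 0.768 and 0.978 rad and velocity of joint lid between -0.1 and 0.1 rad/s and contact force between lid and the fingers above 0.2 N and contact force between lid and comb below 0.05 N and contact force between lid and tweezers below 0.05 N and contact force between lid and pump below 0.05 N and contact force between lid and jar below 0.05 N and distance of each of comb_center, tweezers_center, pump_center from where it was at the start of the episode below 0.02 m); the arm keeps its last pose, push and grip.
It fails at once if the comb, tweezers or pump moved more than 30 mm (distance of any of comb_center, tweezers_center, pump_center from where it was at the start of the episode above 0.03 m).
It fails at once if the jar is tipped over (more than 35 degrees) (angle between jar_center's own z axis and vertical above 0.6 rad).
It fails at once if the jar is dropped: moving faster than 0.45 m/s out of the fingers (linear speed of jar above 0.45 m/s and contact force between jar and the fingers below 0.01 N).
It fails at once if the lid is raised with the jar still on it (value of joint lid above 0.15 rad and contact force between jar and lid above 0.05 N).
It also fails if it takes over 58 s, if anything falls off the work surface, if the arm or the gripper's body presses on something with over 40 N, if the wrist force passes 120 N, or if a joint passes its speed limit or range.

## Robot

A 7-joint arm with a two-finger parallel gripper is mounted at the origin on the work surface. World frame = base frame: x ahead of the robot, y to its left, z up, the work surface at z = 0. Lengths are in mm, angles in rad, forces in N, time in s.
With the tool pointing down it reaches from about 400 to 875 mm from the base axis. Payload 4.4 kg.
Tool frame: the origin (TCP) lies on the mounting face of the last link; the fingertips stand 173 mm ahead of it and the grasp point (between the pads) lies 155 mm ahead of it; z points along the fingers, y is the line along which they close (so a half turn about z gives the same grasp; the last joint's range is limited). The gripper opens to 85 mm and grips with 20 to 120 N. Pads are 22 mm wide; open, the fingers measure 114 mm over their backs; the gripper's body (76 mm by 85 mm) begins 54 mm behind the grasp point. The pads swing forward as they close: fully open they stand 13 mm farther back than shut.
Start: joints at [-1.249, 0.628, 0.038, 1.517, -0.027, 0.996, -0.02], TCP at [245.782, 601.753, 404.713] pointing down, gripper open.
Joint ranges: [-3.06, 3.06], [-0.37, 2.12], [-1.25, 1.32], [0.18, 2.47], [-1.1, 4.24], [0.23, 1.98], [-2.94, 2.94]. Speed limits (rad/s): [2.57, 2.57, 3.14, 3.14, 3.14, 3.14, 3.14].

## Interface

Orientations are given as [roll, pitch, yaw] about the fixed x, y, z axes, in that order (R = Rz(yaw) Ry(pitch) Rx(roll)).
In Python, from cell import * gives the robot as it stands. The module is installed in compiled form; this text tells all that it offers.
- The arm moves only by the tool jog_arm, never from a script. Its argument "steps" is a list of rows, each a list of 7 numbers: the opening, from -1 (shut) to 1 (fully open), so that 0 is half open, then the shift along the tool's x, y, z as a fraction of full scale, then the turn, a rotation vector about the tool's x, y, z as a fraction of full scale. A call has 1 to 10 rows; each row shifts and turns the commanded pose from where the row before left it, along the tool's axes as they then stand; what a row does not reach is not made up. Full scale, the value 1, is 500 mm for a shift and 2 rad for a turn. A row lasts 1/8 s, in which the tool goes at most 62.5 mm and 10.7 degrees, less where a joint would pass 70% of its speed; a pose out of reach is approached as far as the arm can. A call with a number of a shift or a turn outside -1 to 1 is refused whole. A call with a gripper value outside its range is refused whole. The fingers move at their own pace and stop on an object; the grip force is fixed at half the most. Time passes only in rows, so rows that do not move let the fingers close. It gives the time, the measured TCP pose, the force, the opening and the grip force at its end, in the units of the state.
- read_state(): the state, without advancing time (a new reading comes with each control period).
- get_image(name): name is "scene" or "side" or "wrist"; returns a dict with "pixels" (400x640x3 uint8, red, green, blue), "depth" (400x640 float32, mm along the optical axis (not along the pixel's ray), 0 where there is no reading), "vertical_fov" (degrees; the focal length in pixels is half the picture's height over the tangent of half this angle, whatever the lens; pixels are square), "cx", "cy" (the principal point, pixels), "R" (3x3) and "t" (3): a world point X has camera coordinates R X + t. Camera axes: x right, y down, z forward; pixel columns grow to the right and rows downward; lengths in mm; the calibration is good to about 2 mm. The wrist camera is an equidistant fisheye: a pixel r from the principal point sees the ray r / f radians off the axis. A picture is of the moment at which its call begins.
- finish_job(): hands the job in; it is judged then, once.
The state is a dict: "clock": time; "qpos": joint angles; "qd": joint speeds; "tau": joint torques, N m; "eef_pos": TCP position; "tool_rot": TCP orientation; "force": force on the tool from outside, world axes, zero at the start; "torque": the same for the moment, N m; "width": finger opening in mm; "gripper_force": force on a finger pad.
Only numpy, scipy, OpenCV 4.12 (cv2) and the standard library are available. Lean on these libraries where they do the work, as an engineer would, in place of code of your own. Each camera call takes 0.05 s, during which the arm holds its last target. There are 200 camera calls.

## Working session

There is one attempt and no reset: what is moved stays moved. The work goes in short steps, Python scripts to look and compute and a tool call to move; the robot and the scene stay as the last step left them, time stands still between calls to the robot, and variables do not carry over. Pictures are saved under pics/ and viewed, at most 10 in all, crops included, and the job is handed in when it is done.

Besides the shell and the picture viewer there is one more tool, called after "Call:" as name(argument=value, ...) on one line, values as JSON. jog_arm: Moves the arm, as the interface text tells. Shift numbers are shares of 500 mm and turn numbers shares of 2 rad, none past 1 either way. Its arguments: {"type":"object","properties":{"steps":{"type":"array"}},"required":["steps"]}

```bash
mkdir -p pics
cat > h.py <<'E'
from cell import *
import numpy as np, cv2
from scipy.spatial.transform import Rotation as Ro
def snap(n,f):
    im=get_image(n); cv2.imwrite(f'pics/{f}.png',im['pixels'][:,:,::-1]); np.savez(f'pics/{f}.npz',**im); return im
def load(f): return dict(np.load(f'pics/{f}.npz'))
def world(im):
    f=200/np.tan(np.radians(im['vertical_fov'])/2)
    v,u=np.mgrid[0:400,0:640]; d=im['depth']
    c=np.stack([(u-im['cx'])/f*d,(v-im['cy'])/f*d,d],-1)
    return (c-im['t'])@im['R']
E
python3 - <<'E'
from h import *
snap('scene','s0');snap('side','d0')
s=read_state();print({k:np.round(v,3) for k,v in s.items()})
E
```

```text
{'clock': np.float64(0.1), 'qpos': array([-1.249,  0.629,  0.038,  1.518, -0.027,  0.996, -0.02 ]), 'qd': array([ 0.001, -0.002,  0.001, -0.002, -0.   ,  0.002, -0.001]), 'tau': array([ 4.0000e-03, -5.6454e+01,  1.2310e+00, -1.9397e+01,  1.1000e-02,
        5.0000e-03, -0.0000e+00]), 'eef_pos': array([245.695, 601.485, 403.87 ]), 'tool_rot': array([-3.14 , -0.   ,  2.754]), 'force': array([-0.055,  0.076,  0.396]), 'torque': array([ 0.03 , -0.044,  0.017]), 'gripper_force': np.float64(0.0), 'width': np.float64(85.339)}
```

View pics/s0.png

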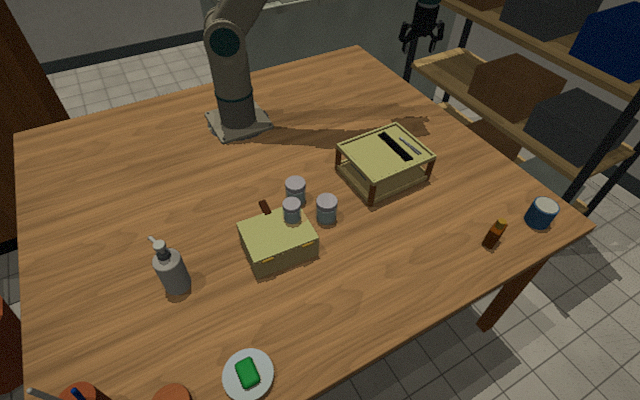

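View pics/d0.png

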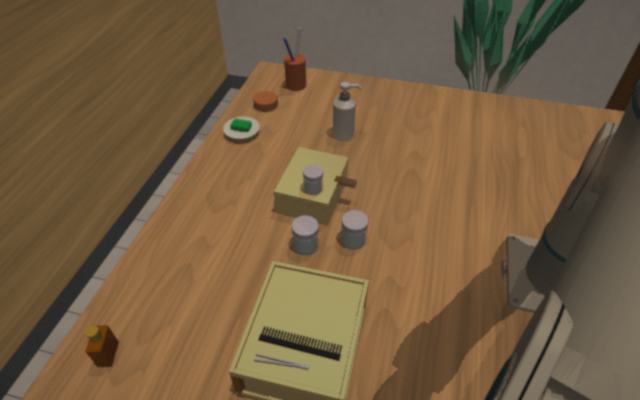

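The scene view shows the box at (278,240) with its dark tab at (265,207), the tiers at (385,155) and the pump at (172,270). There are three jars:
- (291,210) stands on the lid.
- (295,190) and (327,208) stand on the table and look bigger.

In the side view the jar on the lid is at (313,180), and the table jars are at (305,235) and (354,229). The one on the lid fits the description. I'll measure all three and check it in a crop.

Run:
```python
from h import *
a=load('s0');b=load('d0')
cv2.imwrite('pics/crop.png',np.hstack([cv2.resize(i['pixels'][y:y+100,x:x+130,::-1],None,fx=3,fy=3,interpolation=2) for i,x,y in((a,225,165),(b,255,145))]))
for n,im in(('scene',a),('side',b)):
    W=world(im); hsv=cv2.cvtColor(im['pixels'],cv2.COLOR_RGB2HSV)
    ok=(im['depth']>0)&(W[...,0]>200)&(W[...,0]<1100)&(abs(W[...,1])<700)
    z=W[...,2]
    print(n,'table z',np.median(z[ok&(abs(z)<15)]))
    # bamboo tops by height band & colour
    bam=ok&(hsv[...,0]>22)&(hsv[...,0]<34)&(hsv[...,1]>70)
    for nm,lo,hi in(('lid',74,84),('tray',95,104),('rim',104.5,112)):
        m=(bam&(z>lo)&(z<hi)).astype(np.uint8)
        k,l,st,_=cv2.connectedComponentsWithStats(m)
        for i in range(1,k):
            if st[i,4]>60:
                p=W[l==i]; r=cv2.minAreaRect(p[:,:2].astype(np.float32))
                print(nm,st[i],np.round(np.median(p[:,2]),1),np.round(r[0],1),np.round(r[1],1),round(r[2],1))
    # grey things
    gr=ok&(hsv[...,1]<60)&(z>25)&(z<200)&(hsv[...,2]>60)
    k,l,st,_=cv2.connectedComponentsWithStats(gr.astype(np.uint8))
    for i in range(1,k):
        if st[i,4]>60:
            p=W[l==i];zt=np.percentile(p[:,2],97);q=p[p[:,2]>zt-4]
            c,rad=cv2.minEnclosingCircle(q[:,:2].astype(np.float32)); print('grey',st[i],'top',round(zt,1),np.round(c,1),round(rad,1))
```

```text
scene table z 0.18142986492764657
lid [ 236  207   83   56 2438] 79.1 [ 598.4 -115.6] [180.5 141.3] 87.0
tray [ 340  124   91   56 2231] 100.3 [490.1 311.2] [181.6 228.6] 1.6
rim [337 122  99  62 554] 107.9 [494.4 307.8] [202.3 243. ] 1.2
grey [399 137  22  18  66] top 108.9 [512.7 385.1] 47.6
grey [282 175  23  49 727] top 140.7 [579.9 -61.1] 24.9
grey [316 193  21  27 437] top 79.7 [569.9  53.7] 30.8
grey [534 196  25  18 312] top 75.8 [877.7 598.8] 32.9
grey [148 236  39  55 990] top 176.0 [ 569.1 -396.3] 24.6
grey [ 27 388  29  12 102] top 194.6 [ 790.1 -648.6] 4.4
side table z 0.47017983583599027
lid [ 275  148   72   56 1781] 79.4 [ 600.3 -112.1] [179.7 138. ] 87.2
tray [ 237  268  127  126 9495] 100.3 [497.9 307.2] [184.4 222.2] 1.2
rim [ 230  262  138  138 1789] 108.1 [497.2 309.5] [199.4 239.9] 1.3
grey [295  27   6  30  84] top 193.7 [ 790.9 -647.5] 3.7
grey [341  82  19  15 110] top 177.8 [ 571.5 -392.4] 21.2
grey [334  98  21  37 669] top 129.2 [ 580.3 -383.7] 21.3
grey [303 165  20  30 484] top 141.6 [582.2 -59.7] 23.6
grey [342 210  26  35 712] top 79.4 [462.1  10.5] 30.8
grey [292 215  26  35 746] top 79.3 [569.1  54.5] 31.9
grey [255 354  54  15 238] top 108.1 [513.8 388.5] 47.2
```

View pics/crop.png

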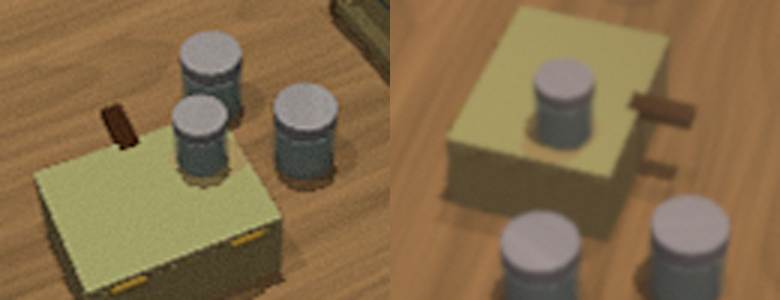

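The crop confirms it: the jar on the lid (left pane ≈(200,135), right ≈(563,105)) has a radius of about 24 mm and a top at 140 mm. The two on the table have a radius of 31 mm and stand 79 mm high, so they are the look-alikes. Next I'll locate the tab, comb, tweezers and pump, and check that the tilted lid poses can be reached.

```bash
cat >> h.py <<'E'
MDH=[(0,0,267),(0,-1,0),(0,1,293),(52.5,1,0),(77.5,1,342.5),(0,1,0),(76,-1,97)]
LO=np.array([-3.06,-.37,-1.25,.18,-1.1,.23,-2.94]);HI=np.array([3.06,2.12,1.32,2.47,4.24,1.98,2.94])
B0=0.
def fk(q,b=None):
    T=np.eye(4);T[:3,:3]=Ro.from_euler('z',B0 if b is None else b).as_matrix()
    for (a,al,d),t in zip(MDH,q):
        A=np.eye(4);A[:3,:3]=(Ro.from_euler('x',al*np.pi/2)*Ro.from_euler('z',t)).as_matrix()
        A[:3,3]=np.array([a,0,0])+Ro.from_euler('x',al*np.pi/2).apply([0,0,d]);T=T@A
    return T
def moves(p,rpy,s=None):
    """shift (tool frame, /500) & rotvec (tool, /2) from measured pose to the target"""
    s=s or read_state();R=Ro.from_euler('xyz',s['tool_rot']);G=Ro.from_euler('xyz',rpy)
    return R.inv().apply(np.array(p)-s['eef_pos'])/500,(R.inv()*G).as_rotvec()/2
E
python3 - <<'E'
from h import *
from scipy.optimize import least_squares
q0=np.array([-1.249,.628,.038,1.517,-.027,.996,-.02])
T=fk(q0,0);print(T.round(3))
b=np.arctan2(601.753,245.782)-np.arctan2(T[1,3],T[0,3]);print('base',b,fk(q0,b).round(3)[:3,3])
Y=np.radians(-3)
c=np.array([599.3,-113.9,0]);ex=np.array([np.cos(Y),np.sin(Y),0]);ey=np.array([-ex[1],ex[0],0]);ez=np.array([0,0,1.])
H=c+70*ex+70*ez
for phi0 in(30,40,50):
  for sg in(1,-1):
    q=None
    for th in(0,25,50):
        t=np.radians(th);n=np.sin(t)*ex+np.cos(t)*ez;d=-np.cos(t)*ex+np.sin(t)*ez
        g=H+170*d+5*n;ph=np.radians(phi0-th);z=np.sin(ph)*ex-np.cos(ph)*ez;y=sg*ey;R=np.c_[np.cross(y,z),y,z];p=g-155*z
        f=lambda q:np.r_[(fk(q,b)[:3,3]-p)/100,(fk(q,b)[:3,:3]-R).ravel()]
        best=min((least_squares(f,x0,bounds=(LO,HI)) for x0 in([q] if q is not None else [np.clip(np.r_[-2.6,.6,0,1.5,0,1.,s],LO,HI) for s in(-1.5,1.5)])),key=lambda r:r.cost)
        q=best.x;print(phi0,sg,th,g.round(),p.round(),'%.1e'%best.cost,q.round(2),Ro.from_matrix(R).as_euler('xyz').round(3))
for n in('s0','d0'):
    im=load(n);W=world(im);hsv=cv2.cvtColor(im['pixels'],cv2.COLOR_RGB2HSV);z=W[...,2]
    for nm,m in(('tab',(hsv[...,2]<110)&(z>60)&(z<90)&(abs(W[...,0]-505)<40)&(abs(W[...,1]+110)<50)),('comb',(hsv[...,2]<60)&(z>95)&(z<112)&(abs(W[...,1]-330)<80)&(abs(W[...,0]-496)<90))):
        p=W[m];print(n,nm,len(p),np.median(p,0).round(1),p.min(0).round(),p.max(0).round())
E
```

```text
[[ 3.78000e-01 -9.25000e-01 -3.70000e-02  2.05434e+02]
 [-9.20000e-01 -3.80000e-01  1.00000e-01 -5.58020e+02]
 [-1.06000e-01 -3.00000e-03 -9.94000e-01  2.13229e+02]
 [ 0.00000e+00  0.00000e+00  0.00000e+00  1.00000e+00]]
base 2.401079458368934 [224.842 550.486 213.229]
30 1 0 [ 499. -109.   75.] [ 422. -105.  209.] 1.1e-21 [-1.67  0.36 -0.85  0.8   1.52  0.25  1.73] [-3.142  0.524  3.089]
30 1 25 [ 517. -110.  146.] [ 504. -109.  301.] 3.3e-22 [-1.73  0.36 -0.95  1.14  0.41  0.87  2.7 ] [-3.142  0.087  3.089]
30 1 50 [ 564. -112.  203.] [ 617. -115.  349.] 8.0e-30 [-2.25  0.83 -0.64  2.17  0.35  1.79  2.82] [-3.142 -0.349  3.089]
30 -1 0 [ 499. -109.   75.] [ 422. -105.  209.] 1.8e-30 [-1.71  0.35 -0.8   0.8   1.51  0.23 -1.41] [ 3.142 -0.524 -0.052]
30 -1 25 [ 517. -110.  146.] [ 504. -109.  301.] 8.3e-23 [-1.76  0.35 -0.92  1.13  0.38  0.87 -0.43] [ 3.142 -0.087 -0.052]
30 -1 50 [ 564. -112.  203.] [ 617. -115.  349.] 7.6e-30 [-2.27  0.82 -0.61  2.17  0.33  1.79 -0.31] [ 3.142  0.349 -0.052]
40 1 0 [ 499. -109.   75.] [ 400. -103.  194.] 3.5e-21 [-1.85  0.31 -0.69  0.82  2.19  0.23
[... 963 characters left out ...]
0.98  1.55  0.49  1.25  2.69] [-3.142  0.     3.089]
50 -1 0 [ 499. -109.   75.] [ 381. -102.  175.] 2.6e-30 [-2.28  0.23 -0.33  0.77  2.67  0.36 -2.73] [ 3.142 -0.873 -0.052]
50 -1 25 [ 517. -110.  146.] [ 452. -106.  287.] 1.8e-20 [-1.37  0.26 -1.23  0.83  0.78  0.4  -0.76] [ 3.142 -0.436 -0.052]
50 -1 50 [ 564. -112.  203.] [ 564. -112.  358.] 2.3e-30 [-1.86  0.54 -0.94  1.54  0.45  1.24 -0.43] [ 3.142  0.    -0.052]
s0 tab 113 [ 512.3 -111.8   80.7] [ 486. -122.   75.] [ 541. -100.   84.]
s0 comb 283 [498.  346.2 104.6] [406. 285.  98.] [566. 398. 109.]
d0 tab 186 [ 515.6 -103.9   79.7] [ 486. -156.   60.] [539. -64.  85.]
d0 comb 484 [492.2 356.  105. ] [420. 348. 101.] [566. 362. 109.]
```

Bearings from the images:
- Jar at (581,-60), top at 140 mm.
- Box yaw about -3°, tab grip point near (499,-109,75).
- Tray centre (496,309), so the free half is near (497,254).

My kinematic guess does not match this arm, so I'll just jog and watch the state.

Call:
jog_arm(steps=[[1,-0.07,-0.061,0,0,0,0],[1,-0.07,-0.061,0,0,0,0],[1,-0.07,-0.061,0,0,0,0],[1,-0.07,-0.061,0,0,0,0],[1,-0.07,-0.061,0,0,0,0],[1,-0.07,-0.061,0,0,0,0],[1,-0.07,-0.061,0,0,0,0],[1,-0.07,-0.061,0,0,0,0],[1,-0.07,-0.061,0,0,0,0],[1,-0.07,-0.061,0,0,0,0]])

```text
clock: 1.35
eef_pos: [454.9, 185.6, 404.5]
tool_rot: [-3.141, -0.0, 2.754]
force: [0.5, 1.1, 0.1]
width: 85.5
gripper_force: 0.0
```

Call:
jog_arm(steps=[[1,-0.07,-0.061,0,0,0,0],[1,-0.07,-0.061,0,0,0,0],[1,-0.07,-0.061,0,0,0,0],[1,-0.07,-0.061,0,0,0,0],[1,-0.07,-0.061,0,0,0,0],[1,-0.07,-0.06,0,0,0,0],[1,0,0,0,0,0,0.08],[1,0,0,0,0,0,0.08],[1,0,0,0,0,0,0.08],[1,0,0,0,0,0,0.08]])

```text
clock: 2.6
eef_pos: [579.6, -61.3, 404.3]
tool_rot: [-3.141, -0.001, 2.108]
force: [-0.4, 0.1, -0.8]
width: 85.8
gripper_force: 0.0
```

Call:
jog_arm(steps=[[1,0,0,0,0,0,0.08],[1,0,0,0,0,0,0.08],[1,0,0,0,0,0,0.08],[1,0,0,0,0,0,0.032],[1,0,0,0,0,0,0]])

```text
clock: 3.22
eef_pos: [579.7, -61.1, 404.3]
tool_rot: [-3.141, 0.0, 1.571]
force: [0.1, 0.3, -1.0]
width: 85.6
gripper_force: 0.0
```

Run:
```python
from h import *
snap('wrist','w1')
s=read_state();print(s['clock'],s['qpos'].round(3),s['eef_pos'].round(1),s['tool_rot'].round(3))
print(moves([581,-60.5,330],[np.pi,0,np.pi/2],s))
```

```text
3.275 [-0.209  0.563  0.419  1.719 -0.276  0.92   0.321] [579.7 -61.1 404.4] [-3.141 -0.     1.571]
(array([0.00120853, 0.00265255, 0.14871043]), array([-3.89048015e-04, -2.21587216e-06,  2.52673168e-04]))
```

View pics/w1.png

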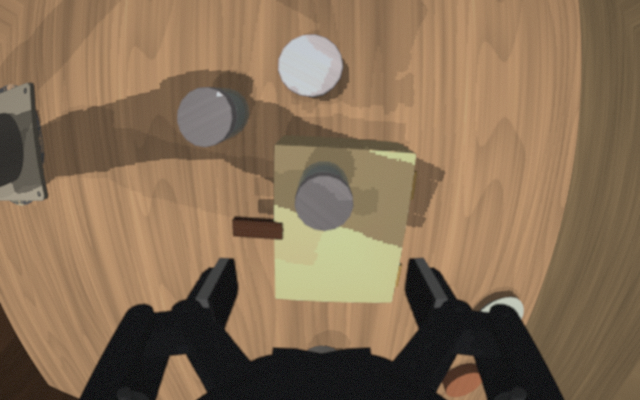

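The wrist view has image-right along +x and image-up along +y. The jar cap is at (324,202) on the lid, the tab at (258,228), and the two bigger jars are at (206,117) and (310,66). I'll measure the jar and tab from here.

```bash
cat >> h.py <<'E'
def rays(im,uv):
    f=200/np.tan(np.radians(im['vertical_fov'])/2)
    d=np.asarray(uv,float)-[im['cx'],im['cy']];r=np.linalg.norm(d,axis=-1,keepdims=True)+1e-9
    c=np.concatenate([d/r*np.sin(r/f),np.cos(r/f)],-1);return c@im['R'],-im['R'].T@im['t']
def onplane(im,uv,z):
    d,o=rays(im,uv);return o+d*((z-o[2])/d[...,2:3])
E
python3 - <<'E'
from h import *
im=load('w1');hsv=cv2.cvtColor(im['pixels'],cv2.COLOR_RGB2HSV)
print('cam',-im['R'].T@im['t'],im['vertical_fov'])
def blob(m,near):
    k,l,st,ce=cv2.connectedComponentsWithStats(cv2.morphologyEx(m.astype(np.uint8),cv2.MORPH_OPEN,np.ones((3,3))))
    i=l[near[1],near[0]]; v,u=np.nonzero(l==i);return np.c_[u,v],i
j,i=blob((hsv[...,1]<60)&(hsv[...,2]>70),(324,205));print('jar mask',i,len(j),j.min(0),j.max(0),im['pixels'][205,324],hsv[205,324])
P=onplane(im,j,139);print(cv2.minEnclosingCircle(P[:,:2].astype(np.float32)),np.median(im['depth'][j[:,1],j[:,0]]))
t,i=blob((hsv[...,2]<90)&(hsv[...,1]>90)&((hsv[...,0]<12)|(hsv[...,0]>170)),(255,228));print('tab mask',i,len(t),im['pixels'][228,255])
P=onplane(im,t,81);print(cv2.minAreaRect(P[:,:2].astype(np.float32)),P.min(0),P.max(0))
for uv in((275,146),(415,154),(391,302),(275,298)):print(uv,onplane(im,uv,79).round(1))
E
```

```text
cam [579.98848382  21.55107587 373.32014234] 65.70646984690485
jar mask 4 3207 [295 162] [352 231] [117 112 113] [174  11 117]
((581.8938598632812, -56.250144958496094), 29.34294891357422) 249.53369
tab mask 1 656 [84 54 40]
((512.4822387695312, -109.87284851074219), (19.62474822998047, 49.98725128173828), 83.93396759033203) [ 486.76760509 -119.31669859   81.        ] [537.33997731 -97.94063243  81.        ]
(275, 146) [535.4 -23.8  79. ]
(415, 154) [673.  -30.6  79. ]
(391, 302) [ 663.9 -208.5   79. ]
(275, 298) [ 525.4 -200.9   79. ]
```

Call:
jog_arm(steps=[[1,0.001,0.004,0.05,0,0,0],[1,0,0,0.05,0,0,0],[1,0,0,0.05,0,0,0],[1,0,0,0.05,0,0,0],[1,0,0,0.04,0,0,0],[1,0,0,0.034,0,0,0],[1,0,0,0,0,0,0]])

```text
clock: 4.15
eef_pos: [581.3, -60.8, 266.5]
tool_rot: [-3.139, -0.0, 1.57]
force: [0.5, 0.1, 0.6]
width: 85.3
gripper_force: 0.0
```

Call:
jog_arm(steps=[[0.5,0,0,0,0,0,0],[0.2,0,0,0,0,0,0],[0,0,0,0,0,0,0],[-1,0,0,0,0,0,0],[-1,0,0,0,0,0,0],[-1,0,0,0,0,0,0],[-1,0,0,0,0,0,0],[-1,0,0,0,0,0,0]])

```text
clock: 5.15
eef_pos: [582.0, -60.9, 268.8]
tool_rot: [3.14, -0.0, 1.57]
force: [-1.3, 0.7, 6.6]
width: 46.8
gripper_force: 61.0
```

The jar is held at 46.8 mm wide and 61 N. I'll lift it now.

Call:
jog_arm(steps=[[-1,0,0,-0.02,0,0,0],[-1,0,0,-0.04,0,0,0],[-1,0,0,-0.05,0,0,0],[-1,0,0,-0.05,0,0,0],[-1,0,0,-0.05,0,0,0],[-1,0,0,-0.04,0,0,0],[-1,0,0,-0.01,0,0,0],[-1,0,0,0,0,0,0]])

```text
clock: 6.15
eef_pos: [581.6, -60.7, 397.6]
tool_rot: [-3.141, -0.0, 1.57]
force: [-0.1, -0.4, -1.8]
width: 47.0
gripper_force: 61.8
```

Run:
```python
from h import *
s=read_state();print(s['clock'],s['qpos'].round(3),s['eef_pos'].round(1),s['tool_rot'].round(3),s['force'],s['width'])
print(moves([497,254,400],[np.pi,0,np.pi/2],s))
```

```text
6.15 [-0.209  0.573  0.418  1.722 -0.283  0.907  0.325] [581.6 -60.7 397.6] [-3.141 -0.     1.57 ] [-0.10342901 -0.41233467 -1.83954363] 46.97021574287539
(array([ 0.62923654, -0.16980804, -0.00468646]), array([-9.80858890e-05, -9.22141105e-05, -4.16233530e-04]))
```

Call:
jog_arm(steps=[[-1,0.03,-0.008,0,0,0,0],[-1,0.06,-0.016,0,0,0,0],[-1,0.08,-0.022,0,0,0,0],[-1,0.09,-0.024,0,0,0,0],[-1,0.09,-0.025,0,0,0,0],[-1,0.09,-0.025,0,0,0,0],[-1,0.08,-0.022,0,0,0,0],[-1,0.06,-0.016,0,0,0,0],[-1,0.04,-0.01,0,0,0,0],[-1,0.009,-0.002,0,0,0,0]])

```text
clock: 7.4
eef_pos: [496.4, 255.3, 397.1]
tool_rot: [-3.14, 0.0, 1.572]
force: [0.3, -0.4, -1.8]
width: 46.6
gripper_force: 61.8
```

Call:
jog_arm(steps=[[-1,0,0,0.02,0,0,0],[-1,0,0,0.04,0,0,0],[-1,0,0,0.04,0,0,0],[-1,0,0,0.03,0,0,0],[-1,0,0,0.02,0,0,0],[-1,0,0,0,0,0,0]])

```text
clock: 8.15
eef_pos: [497.2, 253.3, 322.0]
tool_rot: [-3.14, 0.001, 1.569]
force: [0.3, -0.3, -1.1]
width: 46.7
gripper_force: 61.8
```

Run:
```python
from h import *
s=read_state();print(s['clock'],s['qpos'].round(3),s['eef_pos'].round(1),s['tool_rot'].round(3),s['force'],s['width'])
snap('side','d2')
im=snap('scene','s2')
for n in('s2','d2'):
    im=load(n);W=world(im);hsv=cv2.cvtColor(im['pixels'],cv2.COLOR_RGB2HSV)
    m=(abs(W[...,0]-497)<33)&(abs(W[...,1]-254)<33)&(W[...,2]>115)&(W[...,2]<200)&(hsv[...,1]<60)&(hsv[...,2]>60)
    print(n,m.sum(),W[m].min(0),W[m].max(0))
a=load('d2')['pixels'][180:400,200:440,::-1];b=load('s2')['pixels'][80:230,320:480,::-1]
cv2.imwrite('pics/c2.png',np.hstack([cv2.resize(a,(480,440)),cv2.resize(b,(320,300)) if 0 else cv2.copyMakeBorder(cv2.resize(b,(320,300)),0,140,0,0,0)]))
```

```text
8.15 [-0.766  0.635  0.379  1.866 -0.345  0.706 -0.19 ] [497.2 253.3 322. ] [-3.140e+00  1.000e-03  1.569e+00] [ 0.32542839 -0.26074963 -1.14156178] 46.733191515480634
s2 213 [476.32222616 226.29360549 135.92502703] [522.48982231 269.87197292 196.7518149 ]
d2 727 [468.82248226 241.45272994 132.78678742] [527.95805738 277.43319173 195.10699475]
```

View pics/c2.png

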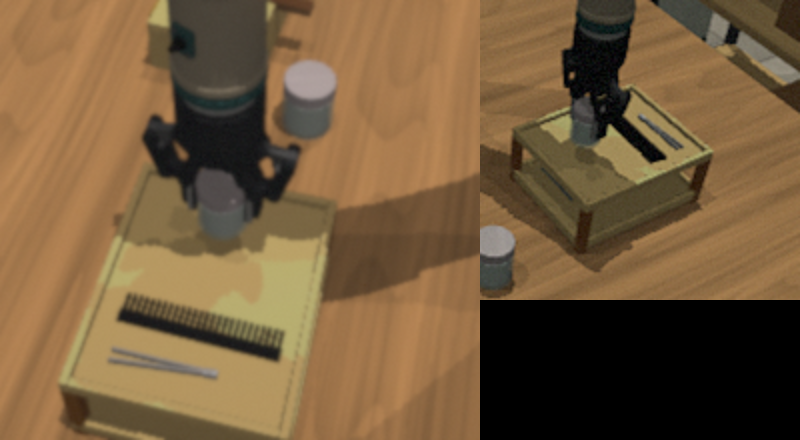

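The jar hangs upright over the free half, at (220,205) in the left crop, clear of the comb. Its bottom is about 132 mm up and the floor is at 100, so I'll lower it gently.

Call:
jog_arm(steps=[[-1,0,0,0.02,0,0,0],[-1,0,0,0.02,0,0,0],[-1,0,0,0.014,0,0,0],[-1,0,0,0.004,0,0,0],[-1,0,0,0,0,0,0]])

```text
clock: 8.88
eef_pos: [497.2, 253.8, 293.6]
tool_rot: [-3.141, 0.0, 1.57]
force: [0.4, -0.3, -2.1]
width: 47.0
gripper_force: 61.8
```

Call:
jog_arm(steps=[[-1,0,0,0.003,0,0,0],[-1,0,0,0.002,0,0,0],[-1,0,0,0,0,0,0]])

```text
clock: 9.25
eef_pos: [497.1, 253.8, 291.2]
tool_rot: [3.142, -0.0, 1.57]
force: [0.2, 0.2, -1.9]
width: 46.8
gripper_force: 61.8
```

Call:
jog_arm(steps=[[-1,0,0,0.002,0,0,0],[-1,0,0,0.002,0,0,0],[-1,0,0,0,0,0,0]])

```text
clock: 9.62
eef_pos: [497.2, 253.7, 289.8]
tool_rot: [3.141, -0.0, 1.57]
force: [-1.1, -0.9, 5.0]
width: 46.8
gripper_force: 62.3
```

It has touched down: the vertical force went from -1.9 to +5. I'll release and retreat.

Call:
jog_arm(steps=[[0.15,0,0,0,0,0,0],[0.3,0,0,0,0,0,0],[0.6,0,0,0,0,0,0],[1,0,0,0,0,0,0],[1,0,0,0,0,0,0],[1,0,0,0,0,0,0]])

```text
clock: 10.38
eef_pos: [497.2, 253.8, 289.2]
tool_rot: [-3.142, -0.0, 1.57]
force: [-0.0, -1.2, -0.1]
width: 85.3
gripper_force: 0.0
```

Call:
jog_arm(steps=[[1,0,0,-0.02,0,0,0],[1,0,0,-0.04,0,0,0],[1,0,0,-0.05,0,0,0],[1,0,0,-0.05,0,0,0],[1,0,0,-0.05,0,0,0],[1,0,0,0,0,0,0]])

```text
clock: 11.12
eef_pos: [497.8, 253.8, 396.5]
tool_rot: [3.137, -0.002, 1.57]
force: [0.3, -0.5, 0.1]
width: 85.6
gripper_force: 0.0
```

Run:
```python
from h import *
s=read_state();print(s['clock'],s['qpos'].round(3),s['eef_pos'].round(1),s['tool_rot'].round(3),s['force'],s['width'])
snap('side','d3');snap('scene','s3')
for n in('s3','d3'):
    im=load(n);W=world(im);hsv=cv2.cvtColor(im['pixels'],cv2.COLOR_RGB2HSV)
    m=(abs(W[...,0]-497)<40)&(abs(W[...,1]-254)<40)&(W[...,2]>115)&(W[...,2]<180)&(hsv[...,1]<60)&(hsv[...,2]>60)
    p=W[m];q=p[p[:,2]>np.percentile(p[:,2],90)-4];print(n,m.sum(),p[:,2].max(),cv2.minEnclosingCircle(q[:,:2].astype(np.float32)))
# above tab, yaw with closing along box y (nearest of the two)
g=np.array([499,-109.5]);Y=np.radians(-3.1)
for yaw in(Y,Y+np.pi):print(moves([*g,360],[np.pi,0,yaw],s))
```

```text
11.125 [-0.806  0.539  0.434  1.796 -0.288  0.865 -0.239] [497.8 253.8 396.5] [ 3.137e+00 -2.000e-03  1.570e+00] [ 0.30725464 -0.46878563  0.06526524] 85.59306467852088
s3 276 164.14762971567816 ((496.0834655761719, 250.9652557373047), 24.42500877380371)
d3 719 163.6099180366335 ((498.7056579589844, 253.94883728027344), 24.074987411499023)
(array([-0.7268393 ,  0.00283523,  0.07132642]), array([ 5.97053799e-04, -2.62624408e-03,  8.11931374e-01]))
(array([-0.7268393 ,  0.00283523,  0.07132642]), array([ 2.58843426e-03,  5.88458065e-04, -7.58861644e-01]))
```

The jar stands on the tray with its cap top near 161–164 mm at (497,253). Next I'll go over the tab and turn so the fingers close along the box's y.

Call:
jog_arm(steps=[[1,-0.05,0,0,0,0,0],[1,-0.08,0,0,0,0,0],[1,-0.08,0,0,0,0,0],[1,-0.08,0,0,0,0,0],[1,-0.08,0,0,0,0,0],[1,-0.08,0,0,0,0,0],[1,-0.08,0,0,0,0,0],[1,-0.08,0,0,0,0,0],[1,-0.07,0.002,0,0,0,0],[1,-0.047,0,0,0,0,0]])

```text
clock: 12.48
eef_pos: [497.2, -111.6, 393.2]
tool_rot: [-3.14, 0.0, 1.568]
force: [0.0, 0.5, -0.1]
width: 85.8
gripper_force: 0.0
```

Call:
jog_arm(steps=[[1,0,0,0,0,0,0.082],[1,0,0,0,0,0,0.08],[1,0,0,0,0,0,0.08],[1,0,0,0,0,0,0.08],[1,0,0,0,0,0,0.08],[1,0,0,0,0,0,0.08],[1,0,0,0,0,0,0.08],[1,0,0,0,0,0,0.08],[1,0,0,0,0,0,0.08],[1,0,0,0,0,0,0.08]])

```text
clock: 13.72
eef_pos: [497.4, -109.5, 393.2]
tool_rot: [3.142, 0.002, -0.04]
force: [-0.6, 0.3, -0.4]
width: 85.2
gripper_force: 0.0
```

Call:
jog_arm(steps=[[1,0,0,0,0,0,0.01],[1,0,0,0.05,0,0,0],[1,0,0,0.05,0,0,0],[1,0,0,0.03,0,0,0],[1,0,0,0,0,0,0]])

```text
clock: 14.35
eef_pos: [497.4, -109.7, 328.3]
tool_rot: [-3.141, 0.002, -0.054]
force: [0.1, 0.2, -0.2]
width: 85.4
gripper_force: 0.0
```

Run:
```python
from h import *
im=snap('wrist','w4')
s=read_state();print(s['clock'],s['qpos'].round(3),s['eef_pos'].round(1),s['tool_rot'].round(3),s['force'])
print(moves([499,-109.5,230],[np.pi,0,-.054],s))
```

```text
14.4 [-0.352  0.678  0.81   1.996 -0.707  0.774 -0.743] [ 497.8 -110.   329.1] [ 3.141e+00  1.000e-03 -5.400e-02] [-0.08162153  0.02689259  0.34253814]
(array([ 0.00255042, -0.00110682,  0.19823297]), array([6.59788006e-05, 2.88742959e-04, 2.79991064e-05]))
```

View pics/w4.png

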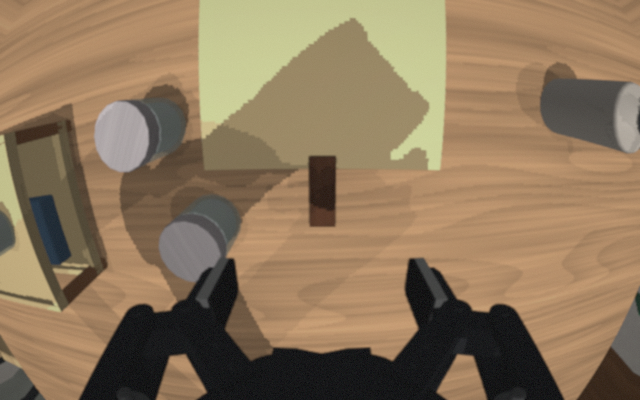

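In this view image-up is +x. The tab is centred at (322,190) between the fingers, the pump is off to the right at (600,115), and the nearer bigger jar at (200,240) clears the left finger. I'll check the tab's position and work out a start pose tilted 0.2 rad forward.

Run:
```python
from h import *
im=load('w4');hsv=cv2.cvtColor(im['pixels'],cv2.COLOR_RGB2HSV)
m=((hsv[...,2]<100)&(hsv[...,1]>90)&((hsv[...,0]<14)|(hsv[...,0]>170))).astype(np.uint8)
k,l,st,_=cv2.connectedComponentsWithStats(m);i=l[190,322];v,u=np.nonzero(l==i)
P=onplane(im,np.c_[u,v],81)[:,:2].astype(np.float32);print(i,len(u),cv2.minAreaRect(P),P.min(0),P.max(0))
f=onplane(im,[[203,169],[441,169]],79);print(f.round(1))
ph=.2;Y=-.054
for z in(125,75):
    R=Ro.from_euler('xyz',[np.pi,0,Y])*Ro.from_euler('y',ph);p=np.array([499,-109.5,z])-155*R.as_matrix()[:,2]
    print(p.round(1),moves(p,R.as_euler('xyz')))
```

```text
30 1699 ((512.4990234375, -111.28812408447266), (19.153949737548828, 52.34632873535156), 86.91625213623047) [ 485.91187  -121.391846] [ 539.0474  -100.84641]
[[ 535.4  -22.1   79. ]
 [ 525.7 -202.5   79. ]]
[ 468.3 -107.8  276.9] (array([-0.05909124, -0.00109789,  0.10444791]), array([6.29594202e-05, 1.00288743e-01, 3.45039261e-05]))
[ 468.3 -107.8  226.9] (array([-0.05903349, -0.00111109,  0.20444789]), array([6.29594202e-05, 1.00288743e-01, 3.45039261e-05]))
```

Call:
jog_arm(steps=[[1,-0.028,0,0.04,0,0,0],[1,-0.028,0,0.04,0,0,0],[1,0,0,0,0,0.05,0],[1,0,0,0,0,0.05,0],[1,-0.008,0,0.041,0,0,0],[1,-0.008,0,0.041,0,0,0],[1,-0.008,0,0.04,0,0,0],[1,0,0,0,0,0,0]])

```text
clock: 15.4
eef_pos: [480.1, -111.5, 236.0]
tool_rot: [-3.14, -0.184, -0.054]
force: [-0.8, -0.2, 0.9]
width: 85.2
gripper_force: 0.0
```

Run:
```python
from h import *
s=read_state();R=Ro.from_euler('xyz',s['tool_rot']).as_matrix();print(s['clock'],s['qpos'].round(3),s['eef_pos'].round(1),s['tool_rot'].round(3),s['force'].round(1),'grasp',(s['eef_pos']+155*R[:,2]).round(1))
snap('wrist','w5')
```

```text
15.4 [-0.013  0.693  0.286  2.176 -1.099  0.233 -0.364] [ 480.1 -111.5  236. ] [-3.14  -0.184 -0.054] [-0.8 -0.2  0.9] grasp [ 508.4 -112.8   83.6]
```

View pics/w5.png

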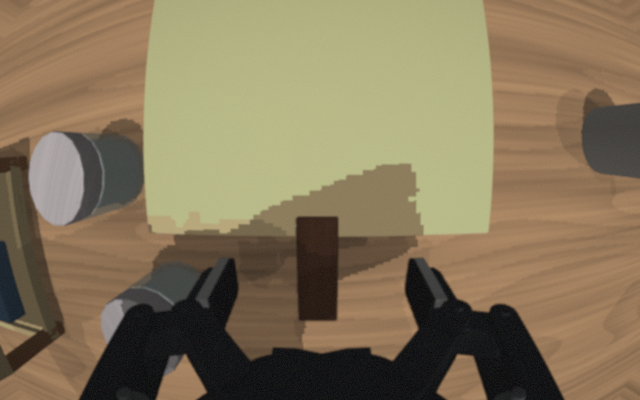

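The tilt hit the limits of joints 5 and 6: q5 is at -1.099 and q6 at 0.233. The view shows the tab centred at (317,268) between the fingers. I'll back up to a vertical tool and then tilt backwards along with the lid.

Call:
jog_arm(steps=[[1,0,0,-0.05,0,0,0],[1,0,0,-0.03,0,0,0],[1,0,0,0,0,-0.046,0],[1,0,0,0,0,-0.046,0],[1,0,0,0,0,0,0]])

```text
clock: 16.08
eef_pos: [472.7, -109.9, 275.9]
tool_rot: [-3.141, -0.001, -0.051]
force: [0.4, 0.1, -0.8]
width: 85.5
gripper_force: 0.0
```

Run:
```python
from h import *
s=read_state();R=Ro.from_euler('xyz',s['tool_rot']).as_matrix();print(s['clock'],s['qpos'].round(3),s['eef_pos'].round(1),s['tool_rot'].round(3),s['force'].round(1),'grasp',(s['eef_pos']+155*R[:,2]).round(1))
print(moves([500,-110.5,230],[np.pi,0,-.054],s))
```

```text
16.075 [-0.256  0.705  0.657  2.098 -0.783  0.598 -0.66 ] [ 472.7 -109.9  275.9] [-3.141e+00 -1.000e-03 -5.100e-02] [ 0.4  0.1 -0.8] grasp [ 472.9 -109.8  120.9]
(array([ 0.05448376, -0.00155117,  0.09194014]), array([-0.00036193, -0.00054804,  0.00138741]))
```

Call:
jog_arm(steps=[[1,0.027,0,0,0,0,-0.001],[1,0.027,0,0.02,0,0,0],[1,0,0,0.03,0,0,0],[1,0,0,0.03,0,0,0],[1,0,0,0.012,0,0,0],[1,0,0,0,0,0,0]])

```text
clock: 16.82
eef_pos: [498.2, -111.9, 228.9]
tool_rot: [-3.138, 0.002, -0.052]
force: [0.2, 0.2, 0.0]
width: 85.3
gripper_force: 0.0
```

Run:
```python
from h import *
s=read_state();R=Ro.from_euler('xyz',s['tool_rot']).as_matrix();print(s['clock'],s['qpos'].round(3),s['eef_pos'].round(1),s['tool_rot'].round(3),s['force'].round(1),'grasp',(s['eef_pos']+155*R[:,2]).round(1))
```

```text
16.825 [-0.201  0.799  0.575  2.051 -0.853  0.548 -0.624] [ 498.2 -111.9  228.9] [-3.138e+00  2.000e-03 -5.200e-02] [0.2 0.2 0. ] grasp [ 497.9 -111.4   73.9]
```

The pads are at the tab's grip point. I'll close them.

Call:
jog_arm(steps=[[0,0,0,0,0,0,0],[-0.3,0,0,0,0,0,0],[-1,0,0,0,0,0,0],[-1,0,0,0,0,0,0],[-1,0,0,0,0,0,0],[-1,0,0,0,0,0,0],[-1,0,0,0,0,0,0],[-1,0,0,0,0,0,0]])

```text
clock: 17.82
eef_pos: [498.8, -111.1, 229.9]
tool_rot: [-3.137, 0.001, -0.051]
force: [-0.5, 2.1, 5.5]
width: 19.0
gripper_force: 58.6
```

The tab is held at 19 mm wide and 59 N. Each row of the arc about the hinge is the same in tool axes: 2.5° needs a shift of x +7.1 mm, z -7.3 mm and a turn of -0.0436 rad.

Call:
jog_arm(steps=[[-1,0.0143,0,-0.0145,0,-0.0218,0],[-1,0.0143,0,-0.0145,0,-0.0218,0],[-1,0.0143,0,-0.0145,0,-0.0218,0],[-1,0.0143,0,-0.0145,0,-0.0218,0],[-1,0,0,0,0,0,0]])

```text
clock: 18.45
eef_pos: [529.1, -112.6, 256.1]
tool_rot: [-3.137, 0.176, -0.05]
force: [-1.0, 3.1, 1.3]
width: 19.2
gripper_force: 59.1
```

```bash
cat > st.py <<'E'
from h import *
s=read_state();R=Ro.from_euler('xyz',s['tool_rot']).as_matrix();g=s['eef_pos']+155*R[:,2];H=np.array([500+169.7,-110.5-9.2,70])
d=g-H;x=-np.hypot(d[0],d[1])
print(s['clock'],s['qpos'].round(3),s['eef_pos'].round(1),s['tool_rot'].round(3),s['force'].round(1),s['torque'].round(2),s['width'],'grasp',g.round(1),'rad',np.hypot(x,d[2]).round(1),'lid deg',(np.degrees(np.arctan2(d[2],-x))-1.7).round(1))
E
python3 st.py
```

```text
18.45 [-0.281  0.855  0.726  1.878 -0.659  0.867 -0.815] [ 529.1 -112.6  256.1] [-3.137  0.176 -0.05 ] [-1.   3.1  1.3] [ 0.53 -0.19 -0.24] 19.184538000437698 grasp [ 502.  -110.6  103.5] rad 171.3 lid deg 9.6
```

Lid at about 10°, with small forces. Continuing.

Call:
jog_arm(steps=[[-1,0.0143,0,-0.0145,0,-0.0218,0],[-1,0.0143,0,-0.0145,0,-0.0218,0],[-1,0.0143,0,-0.0145,0,-0.0218,0],[-1,0.0143,0,-0.0145,0,-0.0218,0],[-1,0.0143,0,-0.0145,0,-0.0218,0],[-1,0.0143,0,-0.0145,0,-0.0218,0],[-1,0.0143,0,-0.0145,0,-0.0218,0],[-1,0.0143,0,-0.0145,0,-0.0218,0],[-1,0,0,0,0,0,0]])

```text
clock: 19.58
eef_pos: [600.9, -116.6, 292.2]
tool_rot: [-3.135, 0.526, -0.049]
force: [-3.4, 3.7, 2.8]
width: 18.6
gripper_force: 59.2
```

```bash
python3 st.py
```

```text
19.575 [-0.254  0.989  0.781  1.485 -0.455  1.429 -1.002] [ 600.9 -116.6  292.2] [-3.135  0.526 -0.049] [-3.4  3.7  2.8] [ 0.59  0.08 -0.54] 18.624032004883517 grasp [ 523.2 -111.7  158.2] rad 171.2 lid deg 29.3
```

Call:
jog_arm(steps=[[-1,0.0143,0,-0.0145,0,-0.0218,0],[-1,0.0143,0,-0.0145,0,-0.0218,0],[-1,0.0143,0,-0.0145,0,-0.0218,0],[-1,0.0143,0,-0.0145,0,-0.0218,0],[-1,0.0143,0,-0.0145,0,-0.0218,0],[-1,0,0,0,0,0,0]])

```text
clock: 20.32
eef_pos: [650.7, -119.3, 301.6]
tool_rot: [-3.133, 0.745, -0.047]
force: [-4.6, 5.1, 4.8]
width: 18.5
gripper_force: 59.3
```

```bash
python3 st.py
```

```text
20.325 [-0.191  1.102  0.764  1.204 -0.387  1.769 -1.061] [ 650.7 -119.3  301.6] [-3.133  0.745 -0.047] [-4.6  5.1  4.8] [ 0.62  0.4  -0.82] 18.484652596874113 grasp [ 545.8 -112.9  187.7] rad 171.1 lid deg 41.8
```

Lid at about 42°, and joint 6 is at 1.77, near its 1.98 limit. For the last 8° I'll follow the arc with half the turn, letting the tab pivot slightly between the pads.

Call:
jog_arm(steps=[[-1,0.0062,0,-0.0121,0,-0.009,0],[-1,0.0064,0,-0.0121,0,-0.009,0],[-1,0.0066,0,-0.0121,0,-0.009,0],[-1,0.0068,0,-0.0121,0,-0.009,0],[-1,0,0,0,0,0,0],[-1,0,0,0,0,0,0]])

```text
clock: 21.08
eef_pos: [676.3, -120.6, 309.4]
tool_rot: [-3.131, 0.818, -0.046]
force: [-4.7, 5.0, 2.0]
width: 18.8
gripper_force: 58.7
```

```bash
python3 st.py
python3 - <<'E'
from h import *
snap('scene','s6');snap('side','d6')
a=load('d6')['pixels'][100:400,200:440,::-1];b=load('s6')['pixels'][100:300,140:440,::-1]
cv2.imwrite('pics/c6.png',np.hstack([cv2.resize(a,(320,400)),cv2.resize(b,(480,320)) if 0 else cv2.copyMakeBorder(cv2.resize(b,(480,320)),0,80,0,0,0)]))
# lid plane angle from depth: bamboo pixels above z=85 near the box
for n in('s6','d6'):
    im=load(n);W=world(im);hsv=cv2.cvtColor(im['pixels'],cv2.COLOR_RGB2HSV)
    m=(im['depth']>0)&(abs(W[...,0]-625)<75)&(abs(W[...,1]+115)<85)&(W[...,2]>90)&(W[...,2]<190)&(hsv[...,0]>20)&(hsv[...,0]<36)&(hsv[...,1]>70)
    p=W[m]
    if len(p)>50:
        q=np.c_[p[:,0]*np.cos(.054)-p[:,1]*np.sin(.054),p[:,2]].astype(np.float32);v=cv2.fitLine(q,cv2.DIST_HUBER,0,.01,.01).ravel();print(n,len(p),'angle',np.degrees(np.arctan2(v[1],-v[0]))%180)
    m=(abs(W[...,0]-497)<40)&(abs(W[...,1]-254)<40)&(W[...,2]>115)&(W[...,2]<180)&(hsv[...,1]<60)&(hsv[...,2]>60)
    print('jar',m.sum(),W[m].mean(0),W[m].max(0))
E
```

```text
21.075 [-0.155  1.148  0.751  1.061 -0.369  1.914 -1.086] [ 676.3 -120.6  309.4] [-3.131  0.818 -0.046] [-4.7  5.   2. ] [ 0.52  0.65 -0.63] 18.803859921586216 grasp [ 563.3 -113.8  203.5] rad 170.8 lid deg 49.7
s6 1889 angle 49.901764
jar 273 [504.36376559 246.56774965 147.27104765] [521.38345706 276.48391362 163.87843538]
jar 720 [496.50055289 261.68847876 151.02477182] [521.86689555 278.28581135 165.04308534]
```

View pics/c6.png

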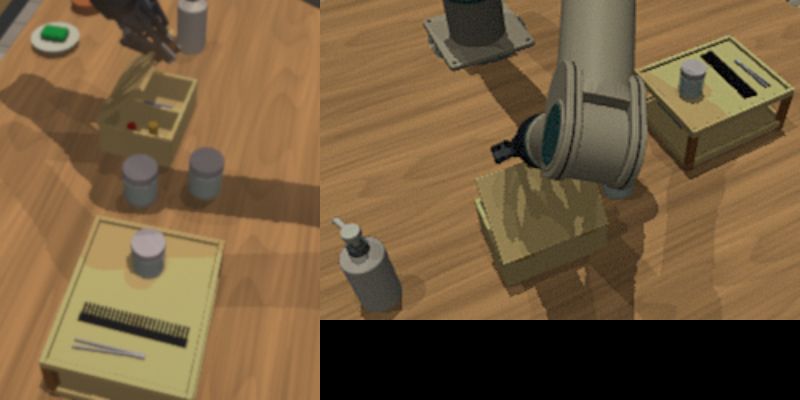

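The picture shows:
- The lid is open at (160,85) left / (540,205) right, held by the tab. It measures 49.9° by depth and 49.7° by kinematics.
- The jar is upright on the tray at (148,250) left.
- The comb, tweezers and pump have not moved.

I'm handing it in.

```bash
python3 -c "
from cell import *
print(finish_job())"
```

```text
the job is handed in; nothing more can be done
None
```

I handed the job in at 21 s: the jar stands upright on the free half of the top tier, the gripper holds the lid by its tab at about 50° (49.9° by depth, 49.7° by arm pose), and the comb, tweezers and pump look unmoved; the hand-in returned no verdict.

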